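Seat the blue-capped filter cartridge in the V-blocks of the test fixture

TASK

Take the water filter cartridge with the blue end caps and lower it into the pair of V-blocks on the test fixture, ready for clamping. Keep hold of it until it is down in the Vs, then let go: it must lie fully down in both Vs, centred lengthwise with one cap beyond each block, either way round. Leave the orange-capped and green-capped cartridges where they lie.

Things in the scene. Friction and masses are not known exactly. Their poses are not given: they have to be found in the camera images.
- filter_blue_center (a point): cartridge lying on the bench: round white body 44 mm in diameter, 160 mm long, a hexagonal blue cap (52 mm across flats, 18 mm long) on each end; 196 mm overall, 0.2 to 0.42 kg; lies on flats of its caps. Point: its centre, on its axis, 26 mm above the bench at the start; x runs along the cartridge. This is the one to load. Best held across the middle of the white body.
- v_seat (a point): fixed test fixture: two aluminium 90-degree V-blocks (22 mm long, 88 wide, tops 67 above the bench) at +-51 mm along x on a steel base plate. Point: where a seated cartridge's centre lies, 62 mm above the bench; x along the Vs, z up. The 80 mm gap between the blocks is free for fingers down to the plate, 12 mm above the bench. Unused open clamp, red grip, at x +130 to +172 mm, up to 120 high
- filter_orange_center (a point): cartridge lying on the bench: round white body 44 mm in diameter, 160 mm long, a hexagonal orange cap (52 mm across flats, 18 mm long) on each end; 196 mm overall, 0.2 to 0.42 kg; lies on flats of its caps. Point: its centre, on its axis, 26 mm above the bench at the start; x runs along the cartridge. Not wanted: leave it alone.
- filter_green_center (a point): cartridge lying on the bench: round white body 44 mm in diameter, 160 mm long, a hexagonal green cap (52 mm across flats, 18 mm long) on each end; 196 mm overall, 0.2 to 0.42 kg; lies on flats of its caps. Point: its centre, on its axis, 26 mm above the bench at the start; x runs along the cartridge. Not wanted: leave it alone.
There are look-alikes about, which are no part of the job. What is shaped like the part that bears filter_blue_center but black is not meant.

How it is judged (in metres and radians):
On the way:
1. the blue-capped cartridge is lowered into the Vs while still held: its centre within 15 mm above the seated height and within 20 mm horizontally of the seat (horizontal distance between filter_blue_center and v_seat below 0.02 m and z of filter_blue_center in the frame of v_seat below 0.015 m and contact force between the fingers and filter_blue above 0.5 N), for 0.1 s.
At the end, for the whole second after the job is handed in: The blue-capped cartridge lies released and still in both Vs: its centre within 15 mm of the seat point lengthwise, 6 mm sideways and 5 mm in height, its axis within 10 degrees of the Vs, either way round (x of filter_blue_center in the frame of v_seat between -0.015 and 0.015 m and y of filter_blue_center in the frame of v_seat between -0.006 and 0.006 m and z of filter_blue_center in the frame of v_seat between -0.005 and 0.005 m and angle between the x axis of filter_blue_center and the x axis of v_seat, either way round below 0.17 rad); the robot touches nothing.
It fails at once if the orange-capped cartridge is moved more than 30 mm (distance of filter_orange_center from where it was at the start of the episode above 0.03 m).
It fails at once if the green-capped cartridge is moved more than 30 mm (distance of filter_green_center from where it was at the start of the episode above 0.03 m).
It also fails if it takes over 35 s, if anything falls off the work surface, if the arm or the gripper's body presses on something with over 40 N, if the wrist force passes 120 N, or if a joint passes its speed limit or range.

ROBOT

A 6-joint arm with a two-finger parallel gripper is mounted at the origin on the work surface. World frame = base frame: x ahead of the robot, y to its left, z up, the work surface at z = 0. Lengths are in mm, angles in degrees, forces in N, time in s.
With the tool pointing down it reaches from about 350 to 850 mm from the base axis. Payload 8.1 kg.
Tool frame: the origin (TCP) lies where the fingers leave the gripper's body, on its centre line; the fingertips stand 73 mm ahead of it and the grasp point (between the pads) lies 54 mm ahead of it; z points along the fingers, y is the line along which they close (so a half turn about z gives the same grasp; the last joint's range is limited). The gripper opens to 85 mm and grips with 20 to 120 N. Pads are 22 mm wide; open, the fingers measure 114 mm over their backs; the gripper's body (76 mm by 85 mm) begins 54 mm behind the grasp point. The pads swing forward as they close: fully open they stand 13 mm farther back than shut.
Start: joints at [70.164, 7.471, 85.268, -0, 87.261, -4.893], TCP at [154.69, 579.721, 303.892] pointing down, gripper open.
Joint ranges: [-169.43, 169.43], [-51.17, 129.36], [1.28, 143.12], [-76.62, 256.62], [0, 156.53], [-152.29, 152.29]. Speed limits (degrees/s): [136.94, 136.94, 159.86, 180, 180, 180].

INTERFACE

Orientations are given as [roll, pitch, yaw] about the fixed x, y, z axes, in that order (R = Rz(yaw) Ry(pitch) Rx(roll)).
In Python, from bench import sense, optics, r gives the robot as it stands.
- The arm moves only by the tool servo_tool, never from a script. Its argument "plan" is a list that holds one entry, the list of rows, each a list of 5 numbers: the shift along the world's x, y, z in m, then the turn about the world's z in degrees, then the finger opening in m, from 0 to 0.0854. A call has 1 to 10 rows; each row shifts and turns the commanded pose from where the row before left it; what a row does not reach is not made up. A row lasts 1/10 s, in which the tool goes at most 50 mm and 8.59 degrees, less where a joint would pass 70% of its speed; a pose out of reach is approached as far as the arm can. A call is refused whole if a number of a shift passes 0.05 or a number of a turn 8.59, either way. A call with a gripper value outside its range is refused whole. The fingers move at their own pace and stop on an object; "force" is the grip in N (left out, the last holds). Time passes only in rows, so rows that do not move let the fingers close. It gives the time, the measured TCP pose, the force, the opening and the grip force at its end, in the units of the state.
- sense(): the state, without advancing time (a new reading comes with each control period).
- optics.snapshot(name): name is "side" or "top" or "wrist"; returns a dict with "frame" (384x512x3 uint8, blue, green, red), "fx", "fy", "cx", "cy" (pixels), "dist_coeffs" ([k1, k2, p1, p2, k3] as OpenCV has them; the pictures are not rectified), "cam_to_world" (4x4, takes a point from camera to world coordinates). Camera axes: x right, y down, z forward; pixel columns grow to the right and rows downward; lengths in mm; the calibration is good to about 2 mm. A picture is of the moment at which its call begins. There is no depth.
- r.hand_in(): hands the job in; it is judged then, once.
The state is a dict: "time": time; "joint_pos": joint angles; "qd": joint speeds; "joint_efforts": joint torques, N m; "tool_pos": TCP position; "tcp_rot": TCP orientation; "ft_force": force on the tool from outside, world axes, zero at the start; "wrist_torque": the same for the moment, N m; "finger_gap": finger opening in mm; "grip_force": force on a finger pad.
Only numpy, scipy, OpenCV 4.12 (cv2) and the standard library are available. Lean on these libraries where they do the work, as an engineer would, in place of code of your own. Each camera call takes 0.05 s, during which the arm holds its last target. There are 200 camera calls.

## Working session

There is one attempt and no reset: what is moved stays moved. The work goes in short steps, Python scripts to look and compute and a tool call to move; the robot and the scene stay as the last step left them, time stands still between calls to the robot, and variables do not carry over. Pictures are saved under pics/ and viewed, at most 10 in all, crops included, and the job is handed in when it is done.

Besides the shell and the picture viewer there is one more tool, called after "Request:" by a JSON object that holds its "name" and its "arguments". servo_tool: Moves the arm, as the interface text tells. Its arguments: {"type":"object","properties":{"plan":{"type":"array"},"force":{"type":"number"}},"required":["plan"]}

```bash
mkdir -p pics; cat > h.py <<'E'
import numpy as np, cv2
from bench import sense, optics, r
def snap(n,f=None):
    s=optics.snapshot(n)
    if f: cv2.imwrite('pics/'+f,s['frame'])
    return s
def ray(s,px):
    K=np.array([[s['fx'],0,s['cx']],[0,s['fy'],s['cy']],[0,0,1.]])
    u=cv2.undistortPoints(np.array(px,float).reshape(-1,1,2),K,np.array(s['dist_coeffs'],float)).reshape(-1,2)
    T=np.array(s['cam_to_world']); d=np.c_[u,np.ones(len(u))]@T[:3,:3].T
    return T[:3,3],d
def plane(s,px,z):
    o,d=ray(s,px); return o+d*((z-o[2])/d[:,2])[:,None]
E
python3 - <<'E'
from h import *
a=snap('top','top0.png');b=snap('side','side0.png')
cv2.imwrite('pics/both.png',cv2.resize(np.vstack([a['frame'],b['frame']]),None,fx=.78,fy=.78))
for s in(a,b):print(np.round(s['cam_to_world'],2).tolist(),s['fx'])
print(sense()['tcp_rot'])
E
```

```text
[[0.02, -0.99, 0.12, 328.53], [-1.0, -0.02, -0.02, 141.48], [0.02, -0.12, -0.99, 1215.31], [0.0, 0.0, 0.0, 1.0]] 399.41772713679944
[[0.96, -0.13, 0.25, 105.72], [-0.28, -0.52, 0.81, -1093.06], [0.02, -0.84, -0.54, 886.63], [0.0, 0.0, 0.0, 1.0]] 482.6540888963251
[-1.79905528e+02 -7.69940526e-03  1.65056790e+02]
```

View pics/both.png

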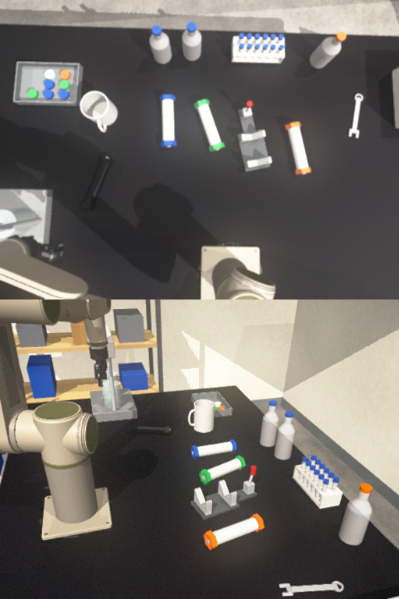

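The top view (shown at 0.78 scale) has three cartridges: blue caps at full-resolution (215,154), green at (267,160) and orange at (382,190). A black look-alike lies at (125,232). The fixture's V-blocks are at about (324,173) and (331,207), with the red grip at (319,133). The one at (215,154) fits the description, since it has a white body with blue caps. I'll confirm it in a crop.

```bash
python3 - <<'E'
from h import *
f=cv2.imread('pics/top0.png')
cv2.imwrite('pics/c1.png',cv2.resize(f[105:235,190:360],None,fx=4.5,fy=4.5,interpolation=cv2.INTER_CUBIC))
a=snap('top')
hsv=cv2.cvtColor(a['frame'],cv2.COLOR_BGR2HSV)
for n,lo,hi,x0,x1 in(('blue',100,130,190,240),('green',50,90,240,300)):
    m=cv2.inRange(hsv,(lo,110,40),(hi,255,255)); m[:,:x0]=0;m[:,x1:]=0;m[:110]=0;m[230:]=0
    c=[cv2.moments(k) for k in cv2.findContours(m,0,2)[0] if cv2.contourArea(k)>15]
    p=np.array([[q['m10']/q['m00'],q['m01']/q['m00']] for q in c]);print(n,p.round(1).tolist())
    w=plane(a,p,30);d=w[0]-w[1];print(w.round(1).tolist(),w.mean(0).round(1),np.linalg.norm(d),np.degrees(np.arctan2(d[1],d[0])))
E
```

```text
blue [[215.9, 183.7], [214.5, 123.5]]
[[492.2, 245.4, 30.0], [677.0, 255.3, 30.0]] [584.6 250.4  30. ] 185.04225303369188 -176.9328575709398
green [[284.2, 185.9], [260.0, 129.7]]
[[490.1, 40.7, 30.0], [661.2, 116.7, 30.0]] [575.6  78.7  30. ] 187.23596774236083 -156.0601406258905
```

View pics/c1.png

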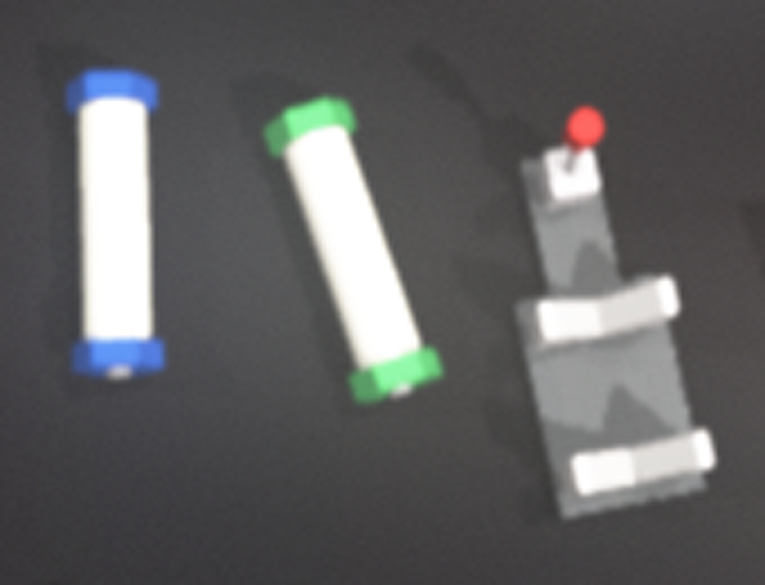

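The crop confirms it: a blue-capped cartridge with a white body at crop (117,220), distinct from the green one. V-block tops in the crop: far block centred at about (608,311), near block at about (644,463), which gives approximate seat pixels.

Request:
{"name": "servo_tool", "arguments": {"plan": [[[0.04,-0.03,0,2,0.0854],[0.04,-0.03,0,2,0.0854],[0.04,-0.03,0,2,0.0854],[0.04,-0.03,0,2,0.0854],[0.04,-0.03,0,2,0.0854],[0.04,-0.03,0,2,0.0854],[0.04,-0.03,0,2,0.0854],[0.04,-0.03,0,2,0.0854],[0.04,-0.03,0,2,0.0854],[0.04,-0.03,0,0,0.0854]]], "force": 50}}

```text
time: 1.15
tool_pos: [556.0, 278.1, 303.6]
tcp_rot: [180.0, -0.0, -176.9]
ft_force: [-0.2, 0.2, -0.6]
finger_gap: 85.3
grip_force: 0.0
```

```bash
python3 - <<'E'
from h import *
a=snap('top');w=snap('wrist','w1.png')
q=np.array([[608,311],[644,463]])/4.5+[190,105]
p=plane(a,q,67);d=p[0]-p[1];print(p.round(1),p.mean(0),np.linalg.norm(d),np.degrees(np.arctan2(d[1],d[0])))
s=sense();print(s['tool_pos'],s['tcp_rot'],s['ft_force']);print(np.round(w['cam_to_world'],2).tolist())
E
```

```text
[[522.5 -75.5  67. ]
 [424.  -98.6  67. ]] [473.24360335 -87.05223234  67.        ] 101.20479201835788 13.217395425076061
[558.57533957 274.99955224 302.93328665] [-1.79880980e+02  2.06668526e-02 -1.77276095e+02] [-0.57128328  0.3412312  -0.20892631]
[[-0.05, 0.96, 0.28, 489.33], [1.0, 0.05, 0.01, 268.07], [-0.0, 0.28, -0.96, 372.44], [0.0, 0.0, 0.0, 1.0]]
```

View pics/w1.png

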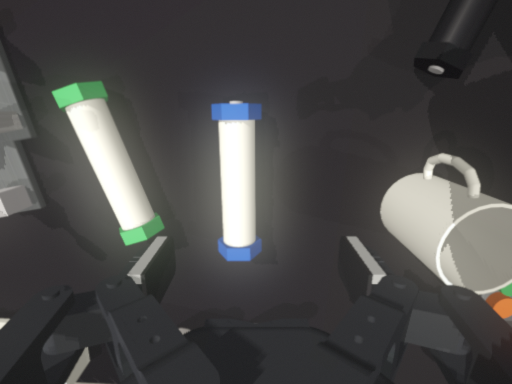

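The wrist view shows the blue cartridge with its caps at (237,110) and (239,247), the green one to the left, and the mug to the right at (450,220), clear of the fingers. I'll refine from the caps.

```bash
python3 - <<'E'
from h import *
w=snap('wrist')
hsv=cv2.cvtColor(w['frame'],cv2.COLOR_BGR2HSV)
m=cv2.inRange(hsv,(100,110,40),(130,255,255));m[:,:190]=0;m[:,280:]=0;m[280:]=0
R=[cv2.boundingRect(k) for k in cv2.findContours(m,0,2)[0] if cv2.contourArea(k)>100];print(R)
c=np.array([[x+ww/2,y+h/2] for x,y,ww,h in R])
for z in(26,45):
    p=plane(w,c,z);d=p[0]-p[1];print(p.round(1).tolist(),p.mean(0).round(1),np.linalg.norm(d),np.degrees(np.arctan2(d[1],d[0])))
s=sense();print(s['tool_pos'],s['tcp_rot'])
E
```

```text
[(217, 242, 42, 21), (209, 105, 50, 18)]
[[678.9, 253.7, 26.0], [492.8, 243.4, 26.0]] [585.8 248.6  26. ] 186.39829507100535 3.1522930376751326
[[668.4, 254.6, 45.0], [492.5, 244.9, 45.0]] [580.4 249.8  45. ] 176.17421691903382 3.1522930376751255
[556.60386243 277.08812311 302.90987707] [-1.79953203e+02 -6.19737117e-02 -1.77204197e+02]
```

Request:
{"name": "servo_tool", "arguments": {"plan": [[[0.012,-0.014,-0.03,0.3,0.0854],[0.012,-0.013,-0.03,0,0.0854],[0,0,-0.03,0,0.0854],[0,0,-0.03,0,0.0854],[0,0,0,0,0.0854],[0,0,0,0,0.0854]]]}}

```text
time: 1.9
tool_pos: [577.7, 253.4, 183.8]
tcp_rot: [-180.0, -0.1, -176.6]
ft_force: [1.0, 0.7, 0.8]
finger_gap: 85.3
grip_force: 0.0
```

```bash
python3 - <<'E'
from h import *
w=snap('wrist','w2.png')
s=sense();print(s['time'],s['tool_pos'],s['tcp_rot'])
E
```

```text
1.95 [578.785748   253.63150787 185.49797748] [ 1.79971815e+02  7.61077224e-02 -1.76586666e+02]
```

View pics/w2.png

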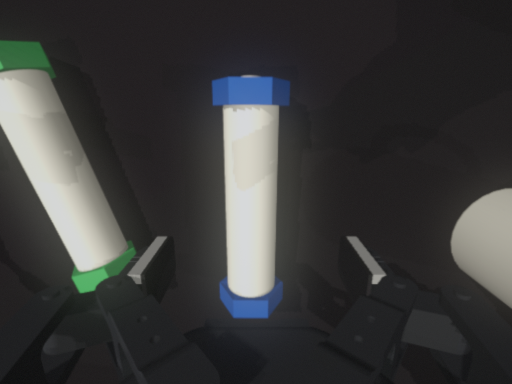

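The blue cartridge lies between the open fingers, with its body at column 250 against a finger midline of 256, so it needs about 4 mm in −y. The green cap is to the left, clear of the finger path.

Request:
{"name": "servo_tool", "arguments": {"plan": [[[0.003,-0.004,-0.025,0,0.0854],[0,0,-0.025,0,0.0854],[0,0,-0.025,0,0.0854],[0,0,-0.02,0,0.0854],[0,0,-0.009,0,0.0854],[0,0,0,0,0.0854],[0,0,0,0,0.03],[0,0,0,0,0.03],[0,0,0,0,0.03],[0,0,0,0,0.03]]], "force": 60}}

```text
time: 2.95
tool_pos: [582.7, 249.0, 81.8]
tcp_rot: [180.0, 0.1, -176.6]
ft_force: [-1.8, -1.4, 5.6]
finger_gap: 42.0
grip_force: 60.6
```

Request:
{"name": "servo_tool", "arguments": {"plan": [[[0,0,0.02,0,0.03],[0,0,0.03,0,0.03],[0,0,0.04,0,0.03],[0,0,0.04,0,0.03],[0,0,0.03,0,0.03],[0,0,0,0,0.03],[0,0,0,0,0.03]]]}}

```text
time: 3.65
tool_pos: [581.8, 248.8, 240.1]
tcp_rot: [180.0, 0.1, -176.6]
ft_force: [-0.7, -0.6, -4.1]
finger_gap: 42.7
grip_force: 62.2
```

Request:
{"name": "servo_tool", "arguments": {"plan": [[[-0.011,-0.03,0,1,0.03],[-0.011,-0.036,0,1,0.03],[-0.011,-0.036,0,1,0.03],[-0.011,-0.036,0,1,0.03],[-0.011,-0.036,0,1,0.03],[-0.011,-0.036,0,1,0.03],[-0.011,-0.036,0,1,0.03],[-0.011,-0.036,0,1,0.03],[-0.011,-0.03,0,1,0.03],[-0.011,-0.024,0,1,0.03]]]}}

```text
time: 4.65
tool_pos: [469.6, -88.6, 236.9]
tcp_rot: [179.9, -0.2, -166.7]
ft_force: [0.8, 0.3, -3.2]
finger_gap: 42.5
grip_force: 62.2
```

Request:
{"name": "servo_tool", "arguments": {"plan": [[[0,0,0,0,0.03],[0,0,0,0,0.03],[0,0,0,0,0.03]]]}}

```text
time: 4.95
tool_pos: [471.2, -86.5, 238.4]
tcp_rot: [179.9, -0.1, -166.6]
ft_force: [-0.4, -0.6, -4.2]
finger_gap: 42.2
grip_force: 62.3
```

```bash
python3 - <<'E'
from h import *
w=snap('wrist');a=snap('side')
cv2.imwrite('pics/b2.png',cv2.resize(np.vstack([w['frame'],cv2.resize(a['frame'][200:320,190:350],(512,384))]),None,fx=.78,fy=.78))
cv2.imwrite('pics/w3.png',w['frame'])
s=sense();print(s['time'],s['tool_pos'],s['tcp_rot'],s['finger_gap'])
E
```

```text
5.05 [471.65517504 -86.39888512 239.11445555] [ 1.79954056e+02 -5.75516570e-02 -1.66582215e+02] 42.203986345553616
```

View pics/b2.png

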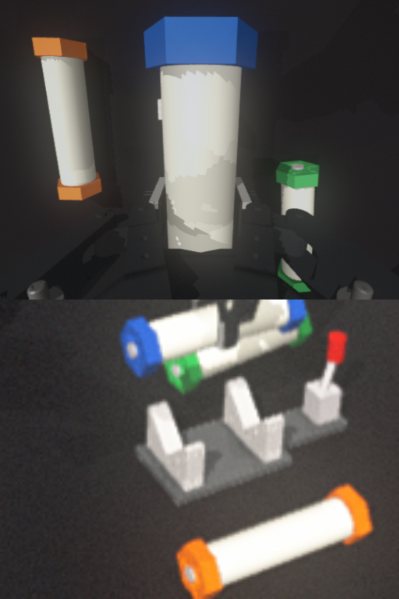

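The cartridge is held level. The side view shows it above and behind the V-blocks, with the near block at about (175,445) and the far one at (252,420). I'll check the seat from an enlarged side crop.

```bash
python3 - <<'E'
from h import *
a=snap('side','s3.png')
cv2.imwrite('pics/c3.png',cv2.resize(a['frame'][225:285,240:320],None,fx=10,fy=10,interpolation=cv2.INTER_CUBIC))
# predicted seat geometry in side view
T=np.array(a['cam_to_world']);K=np.array([[a['fx'],0,a['cx']],[0,a['fy'],a['cy']],[0,0,1.]]);Ti=np.linalg.inv(T)
y=np.radians(13.2);c=np.array([473.2,-87,0]);X=np.array([np.cos(y),np.sin(y),0]);Y=np.array([-X[1],X[0],0])
P=np.array([c+X*(s*51+e*11)+Y*t*44+[0,0,67] for s in(-1,1) for t in(-1,1) for e in(-1,1)])
q=cv2.projectPoints(P,cv2.Rodrigues(Ti[:3,:3])[0],Ti[:3,3],K,np.array(a['dist_coeffs']))[0].reshape(-1,2)
print(((q-[240,225])*10).round().tolist())
E
```

```text
[[232.0, 351.0], [302.0, 326.0], [73.0, 172.0], [141.0, 150.0], [552.0, 239.0], [619.0, 216.0], [383.0, 72.0], [448.0, 51.0]]
```

View pics/c3.png

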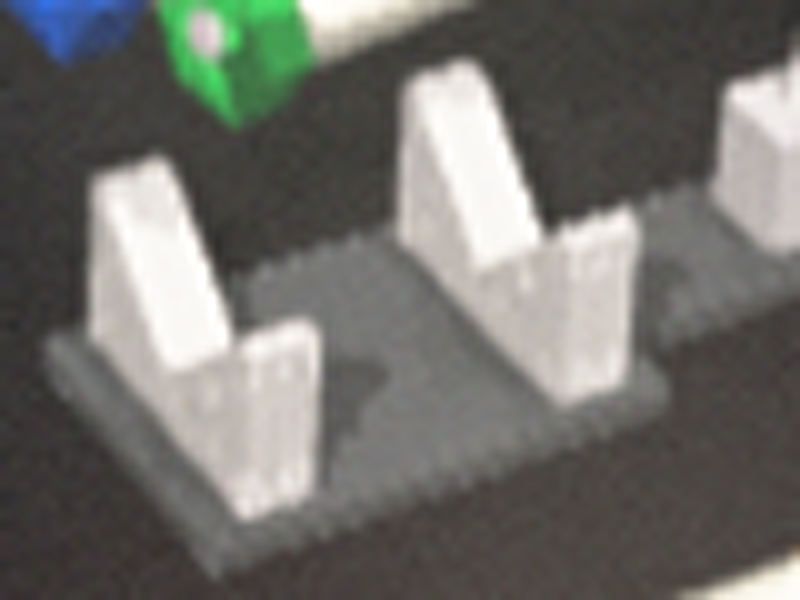

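The crop shows near-block corners at (243,345) and (92,178) and far-block corners at (560,235) and (403,78). My predictions are about 1.5 px to the left of these, so the seat is roughly (475,−88) with yaw 13.2°. Now lowering.

Request:
{"name": "servo_tool", "arguments": {"plan": [[[0.0035,-0.001,-0.03,0,0.03],[0,0,-0.03,0,0.03],[0,0,-0.025,0,0.03],[0,0,-0.015,0,0.03],[0,0,-0.008,0,0.03],[0,0,-0.005,0,0.03],[0,0,0,0,0.03],[0,0,0,0,0.03]]]}}

```text
time: 5.9
tool_pos: [475.9, -88.4, 127.9]
tcp_rot: [-180.0, 0.1, -166.6]
ft_force: [0.2, 0.0, -3.4]
finger_gap: 42.3
grip_force: 62.4
```

Request:
{"name": "servo_tool", "arguments": {"plan": [[[0,0,-0.002,0,0.03],[0,0,-0.002,0,0.03],[0,0,-0.002,0,0.03],[0,0,0,0,0.03],[0,0,0,0,0.03],[0,0,0,0,0.03]]]}}

```text
time: 6.5
tool_pos: [475.2, -88.3, 120.9]
tcp_rot: [-180.0, 0.0, -166.6]
ft_force: [0.2, 0.1, -2.7]
finger_gap: 42.3
grip_force: 62.4
```

```bash
python3 - <<'E'
from h import *
a=snap('side')
cv2.imwrite('pics/c4.png',cv2.resize(a['frame'][200:290,230:350],None,fx=6,fy=6,interpolation=cv2.INTER_CUBIC))
s=sense();print(s['time'],s['tool_pos'],s['tcp_rot'],s['ft_force'],s['wrist_torque'])
E
```

```text
6.55 [475.23182969 -88.30093285 120.95688653] [-1.79998103e+02  3.37579467e-03 -1.66644920e+02] [ 1.10137745  0.43349663 -2.3749817 ] [ 0.04801749 -0.01093062  0.04812019]
```

View pics/c4.png

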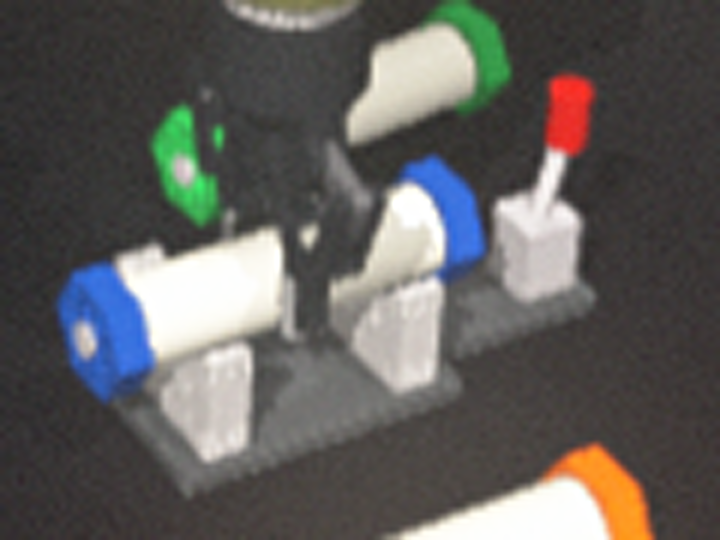

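The side crop shows the cartridge just above both Vs, with one cap beyond each block: near cap at (105,330), far cap at (445,215). I'll lower it to contact.

Request:
{"name": "servo_tool", "arguments": {"plan": [[[0,0,-0.001,0,0.03],[0,0,-0.001,0,0.03],[0,0,-0.001,0,0.03],[0,0,0,0,0.03],[0,0,0,0,0.03]]]}}

```text
time: 7.05
tool_pos: [475.3, -88.4, 118.1]
tcp_rot: [-180.0, 0.0, -166.7]
ft_force: [-0.8, -0.5, 0.5]
finger_gap: 42.2
grip_force: 62.9
```

Request:
{"name": "servo_tool", "arguments": {"plan": [[[0,0,-0.001,0,0.03],[0,0,0,0,0.03],[0,0,0,0,0.03]]]}}

```text
time: 7.35
tool_pos: [475.5, -88.5, 117.9]
tcp_rot: [-180.0, 0.0, -166.7]
ft_force: [-7.0, -0.4, 9.4]
finger_gap: 41.8
grip_force: 64.0
```

Request:
{"name": "servo_tool", "arguments": {"plan": [[[0,0,-0.001,0,0.03],[0,0,0,0,0.03],[0,0,0,0,0.03]]]}}

```text
time: 7.65
tool_pos: [475.6, -88.6, 117.7]
tcp_rot: [-180.0, 0.0, -166.7]
ft_force: [-9.8, 0.3, 18.6]
finger_gap: 42.3
grip_force: 65.0
```

It's firmly seated. Releasing.

Request:
{"name": "servo_tool", "arguments": {"plan": [[[0,0,0.001,0,0.03],[0,0,0.0005,0,0.05],[0,0,0,0,0.06],[0,0,0,0,0.08],[0,0,0,0,0.0854],[0,0,0,0,0.0854],[0,0,0,0,0.0854]]]}}

```text
time: 8.35
tool_pos: [475.2, -88.2, 117.3]
tcp_rot: [180.0, -0.0, -166.6]
ft_force: [0.5, 0.2, -0.2]
finger_gap: 85.2
grip_force: 0.0
```

Request:
{"name": "servo_tool", "arguments": {"plan": [[[0,0,0.01,0,0.0854],[0,0,0.02,0,0.0854],[0,0,0.03,0,0.0854],[0,0,0.04,0,0.0854],[0,0,0.04,0,0.0854],[0,0,0.02,0,0.0854],[0,0,0,0,0.0854],[0,0,0,0,0.0854]]]}}

```text
time: 9.15
tool_pos: [475.3, -88.3, 278.0]
tcp_rot: [-180.0, 0.1, -166.6]
ft_force: [-0.5, 0.1, 0.5]
finger_gap: 85.2
grip_force: 0.0
```

```bash
python3 - <<'E'
from h import *
w=snap('wrist');a=snap('side')
cv2.imwrite('pics/b5.png',cv2.resize(np.vstack([w['frame'],cv2.resize(a['frame'][200:290,230:350],(512,384))]),None,fx=.78,fy=.78))
s=sense();print(s['time'],s['tool_pos'],s['finger_gap'],s['ft_force'])
for n,c in(('wrist',w),('side',a)):
    m=cv2.inRange(cv2.cvtColor(c['frame'],cv2.COLOR_BGR2HSV),(100,110,40),(130,255,255))
    R=[cv2.boundingRect(k) for k in cv2.findContours(m,0,2)[0] if cv2.contourArea(k)>100];
    p=plane(c,[[x+i/2,y+h/2] for x,y,i,h in R],65 if n=='side' else 80);print(n,R,p.round(0).tolist())
E
```

```text
9.25 [474.51582141 -88.0819269  276.0839842 ] 85.40370523801315 [-0.63727315 -0.36328696  0.3539846 ]
wrist [(230, 245, 51, 29), (226, 77, 63, 24)] [[558.0, -71.0, 80.0], [388.0, -109.0, 80.0]]
side [(240, 244, 16, 24), (387, 201, 35, 36), (399, 200, 36, 35), (153, 82, 37, 35), (34, 75, 24, 52)] [[389.0, -115.0, 65.0], [894.0, -63.0, 65.0], [935.0, -65.0, 65.0], [354.0, 1091.0, 65.0], [-192.0, 1183.0, 65.0]]
```

View pics/b5.png

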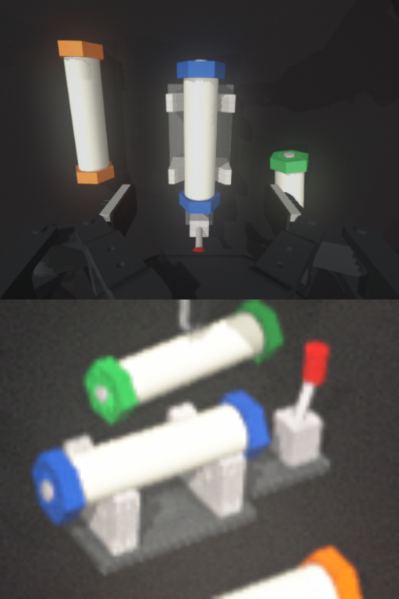

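The wrist view shows the cartridge centred and parallel in both Vs, with caps at (200,68) and (199,202) beyond the blocks. The side view shows it fully down, with orange and green undisturbed and the gripper clear.

```bash
python3 -c "
from h import *
print(r.hand_in())"
```

```text
the job is handed in; nothing more can be done
None
```

The blue-capped cartridge is released and lying in both V-blocks, with one cap beyond each block. The orange- and green-capped cartridges look undisturbed in the last pictures. I handed the job in at about 9 s; no verdict was returned.

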